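Check a spacer sleeve on the gauge pin and sort it

ROBOT

A 7-joint arm with a two-finger parallel gripper is mounted at the origin on the work surface. World frame = base frame: x ahead of the robot, y to its left, z up, the work surface at z = 0. Lengths are in m, angles in degrees, forces in N, time in s.
With the tool pointing down it reaches from about 0.425 to 0.875 m from the base axis. Payload 9.9 kg.
Tool frame: the origin (TCP) lies on the centre line of the jaws, within the pads' length; the fingertips stand 17 mm ahead of it and the grasp point (between the pads) lies 2 mm behind it; z points along the fingers, y is the line along which they close (so a half turn about z gives the same grasp; the last joint's range is limited). The gripper opens to 85 mm and grips with 20 to 120 N. Pads are 22 mm wide; open, the fingers measure 114 mm over their backs; the gripper's body (76 mm by 85 mm) begins 54 mm behind the grasp point. The pads swing forward as they close: fully open they stand 13 mm farther back than shut.
Start: joints at [71.574, 32.985, 1.427, 82.34, -0.859, 64.687, -3.237], TCP at [0.159, -0.656, 0.248] pointing down, gripper open.
Joint ranges: [-157.87, 157.87], [-19.46, 123.44], [-87.15, 90], [11.01, 140.99], [-62.26, 242.26], [9.8, 113.94], [-161.44, 161.44]. Speed limits (degrees/s): [127.2, 127.2, 172.46, 172.46, 180, 180, 180].

INTERFACE

Orientations are given as a 3x3 rotation matrix whose columns are the frame's x, y, z axes.
In Python, from station import env, camera, job, nets gives the robot as it stands.
- The arm moves only by the tool drive_tool, never from a script. Its argument "steps" is a list of rows, each a list of 6 numbers: the shift along the world's x, y, z in mm, then the turn, a rotation vector about the world's x, y, z in rad. A call has 1 to 12 rows; each row shifts and turns the commanded pose from where the row before left it; what a row does not reach is not made up. A row lasts 1/12 s, in which the tool goes at most 41.7 mm and 7.16 degrees, less where a joint would pass 70% of its speed; a pose out of reach is approached as far as the arm can. A call with a gripper value outside its range is refused whole. "fingers" is the closure, from 0 (fully open) to 1 (shut), set as the call begins (left out, the last holds). The fingers move at their own pace and stop on an object; "newtons" is the grip in N (left out, the last holds). Time passes only in rows, so rows that do not move let the fingers close. It gives the time, the measured TCP pose, the force, the opening and the grip force at its end, in the units of the state.
- env.read_state(): the state, without advancing time (a new reading comes with each control period).
- camera(name): name is "scene" or "top" or "wrist"; returns a dict with "img" (480x640x3 uint8, red, green, blue), "fx", "fy", "cx", "cy" (pixels), "T" (4x4, takes a point from camera to world coordinates). Camera axes: x right, y up, looking along -z (the intrinsics and any distortion apply to the point x, -y, -z); pixel columns grow to the right and rows downward; lengths in m; the calibration is good to about 2 mm. A picture is of the moment at which its call begins. There is no depth.
- job.finish_job(): hands the job in; it is judged then, once.
Trained networks look in a picture, given as the dict that the camera call returned (one of the last four; its "shot" number tells which), for a name from the list of things; names that differ only in an ending like _2 or _b are one class to them, and where a whole thing is asked for, a point or a joint stands for the part that bears it (a point fixed in the world has none). Each returns a list of dicts, best first, with "conf" (0 to 1); they miss things now and then, are a little off and sometimes report something else, mostly with a low value. They report only what shows in the picture. A call takes as long as a camera call. They do not tell look-alikes from the thing itself.
- nets.trace(picture, label): "pixels" (480x640 bool, what is visible of it).
- nets.mark_of(picture, label): "position" ([x, y, z] in m, in world coordinates, good to about 4 mm: a listed point, or the origin of a listed thing).
The state is a dict: "time": time; "q": joint angles; "joint_velocities": joint speeds; "joint_torque": joint torques, N m; "position": TCP position; "tcp_rot": TCP orientation; "force": force on the tool from outside, world axes, zero at the start; "wrist_torque": the same for the moment, N m; "grip_width": finger opening in m; "gripper_force": force on a finger pad.
Only numpy, scipy, OpenCV 4.12 (cv2) and the standard library are available. Lean on these libraries where they do the work, as an engineer would, in place of code of your own. Each camera call takes 0.05 s, during which the arm holds its last target. There are 200 camera calls.

TASK

Take the metal spacer sleeve that stands in the small black tray and slide it down over the stepped gauge pin as far as it will go, without forcing it. If it goes all the way down to the gauge's base, it is good: stand it upright in the deep cardboard bin with the tall back; if it stops at the step half-way, it is bad: stand it upright in the flat cardboard tray. Set it down, do not drop it, and leave the other sleeve, the tape roll, the wheel and the caliper where they are.

Things in the scene. Friction and masses are not known exactly. Their poses are not given: they have to be found in the camera images.
- sleeve_1: one of two aluminium spacer sleeves (open tubes), 42 mm outside, 45 mm tall, standing upright; origin at the centre of its lower end, z along the bore. Alike outside; one has a 32 mm bore, one 24 mm, not told which. One stands in the black check tray (test it), the other in the wait box (leave it); which is where changes
- sleeve_2: the other of the two sleeves, described with sleeve_1: 42 mm outside, 45 mm tall, origin at the centre of its lower end, z along the bore
- gauge: fixed gauge: dark steel base 90 x 90 mm, 15 mm thick, with an upright stepped steel pin in its middle: 28 mm diameter from z = 15 mm up to a step at z = 45 mm (rim bevelled), then 20 mm diameter up to the tip at z = 75 mm, last 4 mm tapered. Origin at the centre of the base's underside, z up. A good sleeve rests with its lower end at z = 15 mm, a bad one at z = 45 mm
- gauge_tip (a point): the top centre of the gauge pin, 75 mm above the table
- check_tray: small black plastic tray, 100 x 100 mm, rim 12 mm high, floor 4 mm thick, with the sleeve to be tested standing about in its middle; fixed; origin at the centre of its underside, on the table
- wait_box: small square cardboard box, 100 x 100 mm, 40 mm high, floor 4 mm thick, with the sleeve that is to be left alone; fixed; origin at the centre of its underside
- deep_bin: cardboard picking bin for good sleeves: 180 mm long (x) and 130 mm wide (y), walls and floor 4 mm; its front at -x is 35 mm high with a white label, its sides step up to 60 mm and, at the back, to 85 mm, its back at +x is 85 mm high; open on top; fixed; origin at the centre of its underside, on the table
- flat_tray: flat cardboard tray for bad sleeves: 180 mm (x) by 150 mm (y), rim 22 mm high, walls and floor 4 mm; fixed; origin at the centre of its underside, on the table. It and the deep bin stand on the robot's left and right; which is where changes
- tape: roll of clear packing tape lying flat, 96 mm diameter, 45 mm high; bystander; origin at the centre of its underside
- wheel: small black trolley wheel lying flat, 50 mm diameter, 20 mm high, between the small tray and the small box; bystander; origin at the centre of its underside
- caliper: steel caliper lying flat, 190 mm long along its x, 12 mm high; bystander; origin under the middle of its beam
There are look-alikes about, which are no part of the job. What is shaped like the gauge but orange or purple is not meant.

How it is judged (in metres and radians):
On the way:
1. the sleeve from the black tray is slid down the gauge pin as far as it goes (a good one to within 3 mm of the base, a bad one to within 3 mm of the step), the other sleeve still waiting in its box (((horizontal distance between sleeve_1 and gauge below 0.005 m and z of sleeve_1 in the frame of gauge between 0.01 and 0.018 m and angle between sleeve_1's own z axis and vertical below 0.12 rad and x of sleeve_2 in the frame of wait_box between -0.05 and 0.05 m and y of sleeve_2 in the frame of wait_box between -0.05 and 0.05 m and z of sleeve_2 in the frame of wait_box below 0.02 m and distance of sleeve_2 from where it was at the start of the episode below 0.02 m) or (horizontal distance between sleeve_2 and gauge below 0.005 m and z of sleeve_2 in the frame of gauge between 0.04 and 0.048 m and angle between sleeve_2's own z axis and vertical below 0.12 rad and x of sleeve_1 in the frame of wait_box between -0.05 and 0.05 m and y of sleeve_1 in the frame of wait_box between -0.05 and 0.05 m and z of sleeve_1 in the frame of wait_box below 0.02 m and distance of sleeve_1 from where it was at the start of the episode below 0.02 m))), for 0.2 s.
At the end, for the whole second after the job is handed in: the tested sleeve stands upright (within 0.12 rad), released and at rest, on the floor of the deep bin if it went down to the gauge's base, or on the floor of the flat tray if it stopped at the step; the other sleeve is still in the wait box, within 20 mm of where it was (((x of sleeve_1 in the frame of deep_bin between -0.085 and 0.085 m and y of sleeve_1 in the frame of deep_bin between -0.06 and 0.06 m and z of sleeve_1 in the frame of deep_bin below 0.01 m and angle between sleeve_1's own z axis and vertical below 0.12 rad and linear speed of sleeve_1 below 0.03 m/s and contact force between sleeve_1 and the fingers below 0.1 N and x of sleeve_2 in the frame of wait_box between -0.05 and 0.05 m and y of sleeve_2 in the frame of wait_box between -0.05 and 0.05 m and z of sleeve_2 in the frame of wait_box below 0.02 m and distance of sleeve_2 from where it was at the start of the episode below 0.02 m) or (x of sleeve_2 in the frame of flat_tray between -0.085 and 0.085 m and y of sleeve_2 in the frame of flat_tray between -0.07 and 0.07 m and z of sleeve_2 in the frame of flat_tray below 0.01 m and angle between sleeve_2's own z axis and vertical below 0.12 rad and linear speed of sleeve_2 below 0.03 m/s and contact force between sleeve_2 and the fingers below 0.1 N and x of sleeve_1 in the frame of wait_box between -0.05 and 0.05 m and y of sleeve_1 in the frame of wait_box between -0.05 and 0.05 m and z of sleeve_1 in the frame of wait_box below 0.02 m and distance of sleeve_1 from where it was at the start of the episode below 0.02 m))); the robot touches nothing.
It fails at once if a sleeve is forced against the gauge with more than 40 N (contact force between any of sleeve_1, sleeve_2 and gauge above 40 N).
It fails at once if a sleeve is dropped into a bin (faster than 0.5 m/s inside it, near the floor) ((x of sleeve_1 in the frame of deep_bin between -0.085 and 0.085 m and y of sleeve_1 in the frame of deep_bin between -0.07 and 0.07 m and z of sleeve_1 in the frame of deep_bin below 0.035 m and linear speed of sleeve_1 above 0.5 m/s) or (x of sleeve_2 in the frame of flat_tray between -0.085 and 0.085 m and y of sleeve_2 in the frame of flat_tray between -0.07 and 0.07 m and z of sleeve_2 in the frame of flat_tray below 0.035 m and linear speed of sleeve_2 above 0.5 m/s)).
It fails at once if the tape, wheel or caliper is moved by more than 30 mm (distance of any of tape, wheel, caliper from where it was at the start of the episode above 0.03 m).
It also fails if it takes over 50 s, if anything falls off the work surface, if the arm or the gripper's body presses on something with over 40 N, if the wrist force passes 120 N, or if a joint passes its speed limit or range.

## Working session

There is one attempt and no reset: what is moved stays moved. The work goes in short steps, Python scripts to look and compute and a tool call to move; the robot and the scene stay as the last step left them, time stands still between calls to the robot, and variables do not carry over. Pictures are saved under pics/ and viewed, at most 10 in all, crops included, and the job is handed in when it is done.

Besides the shell and the picture viewer there is one more tool, called after "Emit:" as name(argument=value, ...), one argument or row to a line, values as JSON. drive_tool: Moves the arm, as the interface text tells. Its arguments: {"type":"object","properties":{"steps":{"type":"array","items":{"type":"array","items":{"type":"number"}}},"fingers":{"type":"number"},"newtons":{"type":"number"}},"required":["steps"]}

```bash
mkdir -p pics
cat > h.py <<'E'
from station import env,camera,job,nets
import numpy as np,cv2
np.set_printoptions(precision=4,suppress=True)
def save(c,n): cv2.imwrite('pics/'+n+'.png',c['img'][:,:,::-1])
def proj(c,p):
    q=np.linalg.inv(c['T'])@np.r_[p,1]; return np.array([c['cx']+c['fx']*q[0]/-q[2], c['cy']+c['fy']*-q[1]/-q[2]])
def ray(c,u,v,z):
    d=c['T'][:3,:3]@np.array([(u-c['cx'])/c['fx'],-(v-c['cy'])/c['fy'],-1]);o=c['T'][:3,3]
    return o+d*(z-o[2])/d[2]
E
python3 - <<'E'
from h import *
s=env.read_state();print(s['time'],s['position'],s['tcp_rot'],s['grip_width'])
cs={}
for n in('top','scene'):
    c=camera(n);cs[n]=c;save(c,n+'0');print(n,{k:v for k,v in c.items() if k!='img'})
    for l in ['sleeve_1','gauge','gauge_tip','check_tray','wait_box','deep_bin','flat_tray','tape','wheel','caliper']:
        print(l,[(round(r['conf'],2),np.array(r['position'])) for r in nets.mark_of(c,l)])
E
```

```text
0.0 [ 0.1589 -0.6556  0.2474] [[ 0.9718  0.2356 -0.0004]
 [ 0.2356 -0.9718  0.0016]
 [-0.0001 -0.0016 -1.    ]] 0.08537647769359737
top {'fx': 551.8766800584267, 'fy': 551.8766800584267, 'cx': 323.8277641867679, 'cy': 241.2202001687146, 'T': array([[-0.0187,  0.9831, -0.1822,  0.2463],
       [-0.9998, -0.0188,  0.0013, -0.018 ],
       [-0.0021,  0.1822,  0.9833,  1.3726],
       [ 0.    ,  0.    ,  0.    ,  1.    ]]), 'shot': 1}
sleeve_1 [(0.7, array([0.6399, 0.1389, 0.0016])), (0.66, array([ 0.6644, -0.1724,  0.0065])), (0.64, array([ 0.6935,  0.3438, -0.0024])), (0.55, array([ 0.6604, -0.1691, -0.0063]))]
gauge [(0.87, array([ 0.2199, -0.331 , -0.0001])), (0.6, array([ 0.4632,  0.1451, -0.0009]))]
gauge_tip [(0.77, array([ 0.4595, -0.0207,  0.0734])), (0.76, array([0.4676, 0.145 , 0.0727])), (0.62, array([ 0.2275, -0.3311,  0.0721]))]
check_tray [(0.64, array([ 0.6627, -0.172 ,  0.007 ])), (0.62, array([ 0.6374,  0.1475, -0.0022]))]
wait_box [(0.85, array([ 0.66  , -0.1706, -0.0037]))]
deep_bin [(0.67, array([0.4806, 0.3183, 0.0022]))]
flat_tray [(0.93, array([ 0.4346, -0.321 ,  
[... 847 characters left out ...]
28, -0.3303,  0.0036])), (0.3, array([ 0.7142, -0.3532,  0.0048]))]
gauge_tip [(0.84, array([ 0.4548, -0.0139,  0.0803])), (0.82, array([ 0.2192, -0.332 ,  0.0748])), (0.67, array([0.4589, 0.1453, 0.0719]))]
check_tray [(0.87, array([ 0.632 ,  0.1427, -0.0027]))]
wait_box [(0.86, array([ 0.659 , -0.1701,  0.003 ]))]
deep_bin [(0.76, array([0.4768, 0.3173, 0.0023]))]
flat_tray [(0.64, array([0.6519, 0.009 , 0.0034])), (0.55, array([ 0.4341, -0.3188,  0.0025]))]
tape [(0.97, array([ 0.6848,  0.3455, -0.0013])), (0.22, array([0.6377, 0.1403, 0.0008]))]
wheel [(0.68, array([0.6512, 0.0066, 0.0045])), (0.26, array([ 0.4606, -0.02  , -0.0028]))]
caliper [(0.92, array([ 0.7129, -0.3518,  0.0061]))]
```

View pics/top0.png

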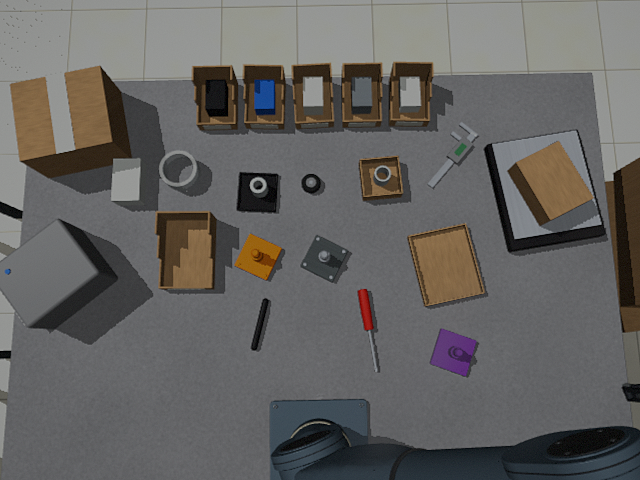

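View pics/scene0.png

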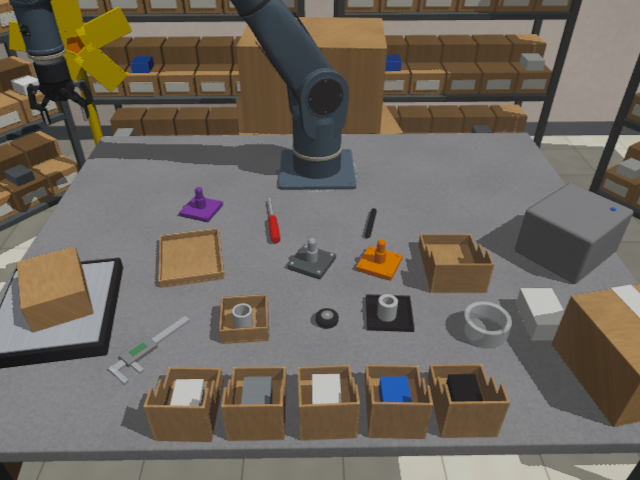

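Top and scene views agree. The grey gauge is at about (0.458, -0.020), pixel (325,257) in top. The check-tray sleeve is at about (0.638, 0.139), pixel (259,186). The deep bin is on the left and the flat tray on the right. I'll move in and refine these with the wrist camera.

Emit:
drive_tool(
  steps=[
    [22, 34, 0, 0, 0, 0],
    [22, 34, 0, 0, 0, 0],
    [22, 34, 0, 0, 0, 0],
    [22, 34, 0, 0, 0, 0],
    [22, 34, 0, 0, 0, 0],
    [22, 34, 0, 0, 0, 0],
    [22, 34, 0, 0, 0, 0],
    [22, 34, 0, 0, 0, 0],
    [22, 34, 0, 0, 0, 0],
    [22, 34, 0, 0, 0, 0],
    [22, 34, 0, 0, 0, 0],
    [22, 34, 0, 0, 0, 0],
  ],
)

```text
time: 2.1
position: [0.4238, -0.2463, 0.2486]
tcp_rot: [[0.972, 0.235, 0.001], [0.235, -0.972, -0.0], [0.001, 0.001, -1.0]]
force: [1.1, -0.4, 0.3]
grip_width: 0.0857
gripper_force: 0.0
```

Emit:
drive_tool(
  steps=[
    [12, 36, 0, 0, 0, 0],
    [12, 36, 0, 0, 0, 0],
    [12, 36, 0, 0, 0, 0],
    [12, 36, 0, 0, 0, 0],
    [12, 36, 0, 0, 0, 0],
    [12, 36, 0, 0, 0, 0],
    [0, 0, 0, 0, 0, 0],
    [0, 0, 0, 0, 0, 0],
  ],
)

```text
time: 2.77
position: [0.4956, -0.0296, 0.2484]
tcp_rot: [[0.971, 0.24, 0.0], [0.24, -0.971, 0.001], [0.001, -0.001, -1.0]]
force: [-0.8, -1.0, -0.6]
grip_width: 0.085
gripper_force: 0.0
```

Run:
```python
from h import *
s=env.read_state();print(s['time'],s['position'],s['tcp_rot'],s['q'])
c=camera('wrist');save(c,'w1');print(c['T'])
for l in ['sleeve_1','gauge','gauge_tip','check_tray','wheel','deep_bin']:
    print(l,[(round(r['conf'],2),np.array(r['position'])) for r in nets.mark_of(c,l)])
```

```text
2.7667 [ 0.4956 -0.0296  0.2484] [[ 0.9707  0.2403  0.0005]
 [ 0.2403 -0.9707  0.0007]
 [ 0.0006 -0.0005 -1.    ]] [  5.3456  17.997   -9.7563 108.5038   3.6759  53.7694 -82.2086]
[[ 0.242   0.9264  0.2884  0.5694]
 [-0.9703  0.2308  0.0725 -0.0114]
 [ 0.0006 -0.2974  0.9548  0.3738]
 [ 0.      0.      0.      1.    ]]
sleeve_1 [(0.97, array([0.6382, 0.1413, 0.0013])), (0.85, array([ 0.6619, -0.1681,  0.0016]))]
gauge [(0.98, array([ 0.4555, -0.0191,  0.0018])), (0.92, array([ 0.4612,  0.1418, -0.0034])), (0.17, array([ 0.6569, -0.1712, -0.0002]))]
gauge_tip [(0.93, array([0.4647, 0.1466, 0.076 ])), (0.74, array([ 0.4582, -0.0183,  0.0775])), (0.64, array([ 0.6501,  0.0036, -0.0001]))]
check_tray [(0.56, array([0.6354, 0.145 , 0.0018]))]
wheel [(0.89, array([0.6538, 0.01  , 0.0009]))]
deep_bin []
```

View pics/w1.png

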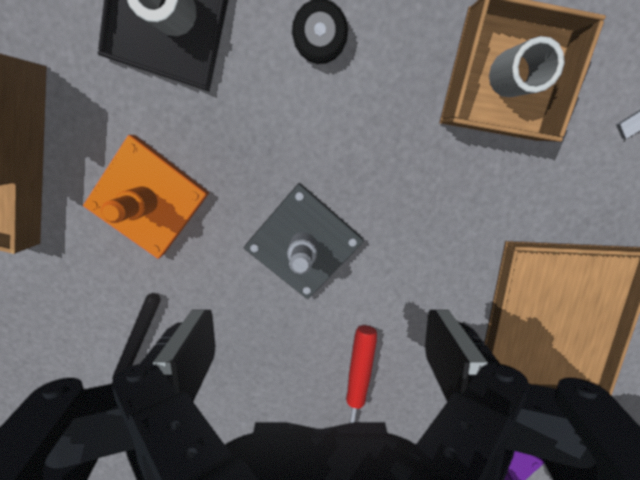

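The wrist view shows the gauge: base corners (300,183), (368,243), (307,298), (245,249), tip centre near (300,264). The tray sleeve is cut off at the top left. I'll move to look straight at it.

Emit:
drive_tool(
  steps=[
    [28, 27, 0, 0, 0, 0],
    [28, 27, 0, 0, 0, 0],
    [28, 27, 0, 0, 0, 0],
    [28, 27, 0, 0, 0, 0],
    [28, 27, 0, 0, 0, 0],
    [28, 27, 0, 0, 0, 0],
    [0, 0, 0, 0, 0, 0],
    [0, 0, 0, 0, 0, 0],
    [0, 0, 0, 0, 0, 0],
  ],
)

```text
time: 3.87
position: [0.6628, 0.129, 0.2477]
tcp_rot: [[0.972, 0.235, -0.001], [0.235, -0.972, -0.001], [-0.001, 0.001, -1.0]]
force: [-0.9, -0.7, 0.5]
grip_width: 0.0856
gripper_force: 0.0
```

Run:
```python
from h import *
s=env.read_state();print(s['time'],s['position'])
c=camera('wrist');save(c,'w2')
for l in ['sleeve_1','check_tray','gauge','gauge_tip']:
    print(l,[(round(r['conf'],2),np.array(r['position'])) for r in nets.mark_of(c,l)])
# gauge from w1
T=np.array([[ 0.242,0.9264,0.2884,0.5694],[-0.9703,0.2308,0.0725,-0.0114],[0.0006,-0.2974,0.9548,0.3738],[0,0,0,1]])
d=dict(c,T=T);print(c['fx'],c['cx'],c['cy'])
P=[ray(d,u,v,.015) for u,v in [(300,183),(368,243),(307,298),(245,249)]];print(np.array(P),np.mean(P,0));print(ray(d,300,264,.075))
```

```text
3.8667 [0.6628 0.129  0.2477]
sleeve_1 [(0.63, array([0.6419, 0.1399, 0.0029])), (0.55, array([ 0.6597, -0.1707,  0.0009]))]
check_tray [(0.91, array([0.6346, 0.1449, 0.0016]))]
gauge [(0.93, array([ 0.4609,  0.1432, -0.0023])), (0.6, array([ 0.4558, -0.0193,  0.0031]))]
gauge_tip [(0.76, array([ 0.456 , -0.0209,  0.0762])), (0.59, array([0.4603, 0.1458, 0.0745]))]
362.8683199432033 319.7596727340613 244.71424283596255
[[ 0.518  -0.0044  0.015 ]
 [ 0.4749 -0.0866  0.015 ]
 [ 0.3989 -0.0399  0.015 ]
 [ 0.4377  0.0356  0.015 ]] [ 0.4574 -0.0238  0.015 ]
[ 0.4578 -0.0216  0.075 ]
```

View pics/w2.png

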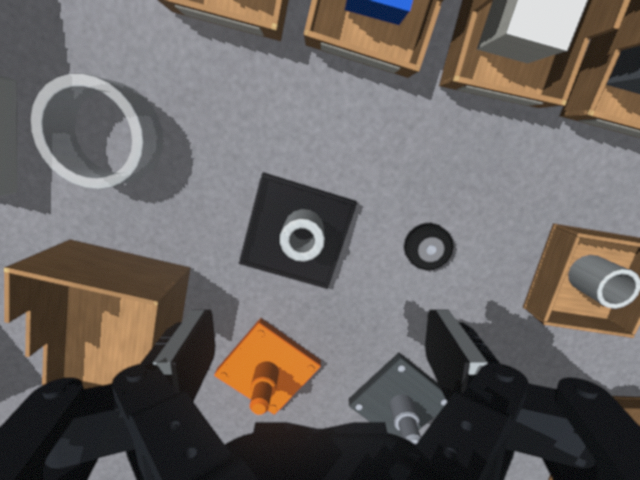

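The sleeve ring is centred at about (302,240). Its wall is thick, so the bore looks like 24 mm. I'll compute its position precisely.

Run:
```python
from h import *
def ring(c,x0,x1,y0,y1,thr=185):
    g=cv2.cvtColor(c['img'],cv2.COLOR_RGB2GRAY)[y0:y1,x0:x1]
    m=(g>thr).astype(np.uint8)
    cn,_=cv2.findContours(m,cv2.RETR_CCOMP,cv2.CHAIN_APPROX_NONE)
    for k in sorted(cn,key=len)[-2:]:
        if len(k)>=5:
            e=cv2.fitEllipse(k);u,v=e[0][0]+x0,e[0][1]+y0
            print(u,v,e[1],ray(c,u,v,.049))
ring(camera('wrist'),270,335,205,270)
t=camera('top');ring(t,240,280,165,205)
s=env.read_state();print(s['position'])
```

```text
301.19260597229004 239.57590866088867 (27.247425079345703, 28.278959274291992) [0.6391 0.1403 0.049 ]
301.4006099700928 239.28967666625977 (39.261905670166016, 41.23115158081055) [0.6394 0.1402 0.049 ]
[0.6629 0.1293 0.2488]
```

Emit:
drive_tool(
  steps=[
    [-12, 5, -20, 0, 0, 0],
    [-11.5, 5.5, -30, 0, 0, 0],
    [0, 0, -40, 0, 0, 0],
    [0, 0, -40, 0, 0, 0],
    [0, 0, -40, 0, 0, 0],
    [0, 0, -25, 0, 0, 0],
    [0, 0, -15, 0, 0, 0],
    [0, 0, 0, 0, 0, 0],
    [0, 0, 0, 0, 0, 0],
    [0, 0, 0, 0, 0, 0],
  ],
)

```text
time: 5.05
position: [0.6404, 0.1406, 0.0397]
tcp_rot: [[0.972, 0.235, 0.002], [0.235, -0.972, 0.001], [0.002, -0.0, -1.0]]
force: [0.1, 0.3, 0.2]
grip_width: 0.0858
gripper_force: 0.0
```

Emit:
drive_tool(
  steps=[
    [0, 0, 0, 0, 0, 0],
    [0, 0, 0, 0, 0, 0],
    [0, 0, 0, 0, 0, 0],
    [0, 0, 0, 0, 0, 0],
    [0, 0, 0, 0, 0, 0],
    [0, 0, 0, 0, 0, 0],
    [0, 0, 0, 0, 0, 0],
    [0, 0, 0, 0, 0, 0],
    [0, 0, 0, 0, 0, 0],
    [0, 0, 0, 0, 0, 0],
    [0, 0, 0, 0, 0, 0],
    [0, 0, 0, 0, 0, 0],
  ],
  fingers=1,
  newtons=30,
)

```text
time: 6.05
position: [0.6399, 0.1407, 0.0394]
tcp_rot: [[0.972, 0.236, 0.001], [0.236, -0.972, 0.0], [0.001, -0.0, -1.0]]
force: [-1.6, -0.8, 6.8]
grip_width: 0.042
gripper_force: 29.6
```

Emit:
drive_tool(
  steps=[
    [0, 0, 10, 0, 0, 0],
    [0, 0, 25, 0, 0, 0],
    [0, 0, 35, 0, 0, 0],
    [0, 0, 40, 0, 0, 0],
    [-18, -16, 0, 0, 0, 0],
    [-26, -23, 0, 0, 0, 0],
    [-26, -23, 0, 0, 0, 0],
    [-26, -23, 0, 0, 0, 0],
    [-26, -23, 0, 0, 0, 0],
    [-26, -23, 0, 0, 0, 0],
    [-20, -18, 0, 0, 0, 0],
    [-15, -13, 0, 0, 0, 0],
  ],
)

```text
time: 7.05
position: [0.4541, -0.0235, 0.1489]
tcp_rot: [[0.972, 0.234, -0.001], [0.234, -0.972, -0.001], [-0.001, 0.001, -1.0]]
force: [0.0, -0.2, -1.6]
grip_width: 0.0417
gripper_force: 30.8
```

Emit:
drive_tool(
  steps=[
    [0, 0, 0, 0, 0, 0],
    [0, 0, 0, 0, 0, 0],
    [0, 0, 0, 0, 0, 0],
    [0, 0, 0, 0, 0, 0],
  ],
)

```text
time: 7.38
position: [0.4576, -0.0207, 0.1486]
tcp_rot: [[0.972, 0.237, 0.001], [0.237, -0.972, 0.0], [0.001, -0.0, -1.0]]
force: [0.6, -0.6, -1.4]
grip_width: 0.0416
gripper_force: 30.8
```

Run:
```python
from h import *
s=env.read_state();print(s['time'],s['position'],s['force'],s['grip_width'])
w=camera('wrist');t=camera('top');sc=camera('scene')
for c,n in((w,'w'),(t,'t'),(sc,'s')):
    for l in ['sleeve_1','gauge','gauge_tip']:
        print(n,l,[(round(r['conf'],2),np.array(r['position'])) for r in nets.mark_of(c,l)])
p=proj(t,[.457,-.021,.1]).astype(int);q=proj(sc,[.457,-.021,.1]).astype(int);print(p,q)
f=lambda c,p:cv2.resize(c['img'][max(0,p[1]-50):p[1]+50,p[0]-65:p[0]+65],(390,300),interpolation=cv2.INTER_CUBIC)
a=np.hstack([f(t,p),f(sc,q)]);b=cv2.resize(w['img'],(390,300));b=np.hstack([b,0*b]);cv2.imwrite('pics/m1.png',np.vstack([a,b])[:,:,::-1])
```

```text
7.3833 [ 0.4576 -0.0207  0.1486] [ 0.5619 -0.5583 -1.4425] 0.04162377054833242
w sleeve_1 [(0.94, array([ 0.4581, -0.0179,  0.1115]))]
w gauge [(0.89, array([ 0.4515, -0.0198,  0.0023])), (0.69, array([0.4624, 0.143 , 0.0001]))]
w gauge_tip [(0.7, array([0.4642, 0.1442, 0.0756])), (0.61, array([ 0.458 , -0.022 ,  0.0739]))]
t sleeve_1 [(0.62, array([ 0.663 , -0.1728,  0.0067]))]
t gauge [(0.96, array([ 0.4665,  0.1451, -0.0048])), (0.74, array([ 0.2215, -0.3275, -0.0033])), (0.38, array([0.4774, 0.3149, 0.0001]))]
t gauge_tip [(0.8, array([ 0.226 , -0.33  ,  0.0733]))]
s sleeve_1 [(0.74, array([ 0.6599, -0.1676,  0.004 ]))]
s gauge [(0.9, array([ 0.4574, -0.0204, -0.0016])), (0.85, array([0.4649, 0.142 , 0.0006])), (0.81, array([ 0.222 , -0.3293, -0.0016]))]
s gauge_tip [(0.94, array([ 0.4557, -0.0172,  0.0786])), (0.79, array([ 0.2222, -0.3316,  0.0744])), (0.68, array([0.4575, 0.1441, 0.0731])), (0.49, array([ 0.6627, -0.1711,  0.0038]))]
[324 251] [311 231]
```

View pics/m1.png

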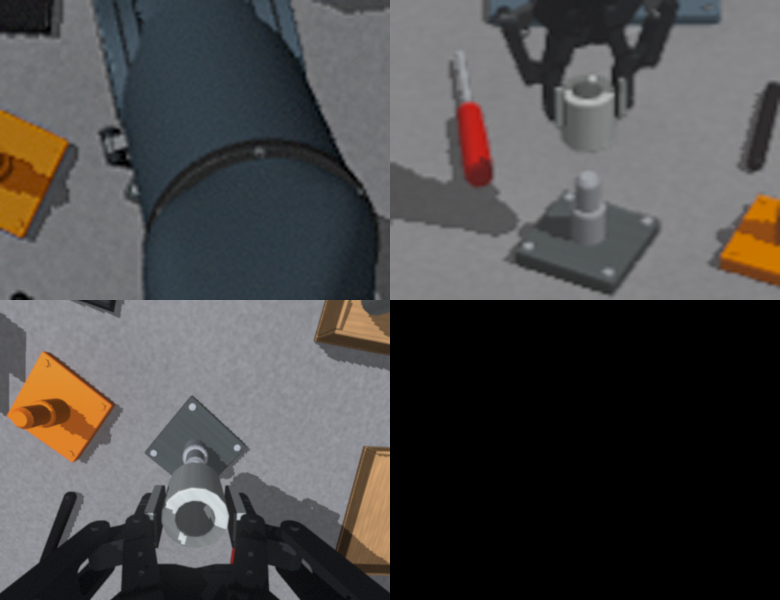

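Scene and wrist crops show the sleeve upright and centred over the grey pin. Descending gently.

Emit:
drive_tool(
  steps=[
    [0, 0, -15, 0, 0, 0],
    [0, 0, -12, 0, 0, 0],
    [0, 0, -6, 0, 0, 0],
    [0, 0, -4, 0, 0, 0],
    [0, 0, -4, 0, 0, 0],
    [0, 0, -4, 0, 0, 0],
    [0, 0, -3, 0, 0, 0],
    [0, 0, 0, 0, 0, 0],
    [0, 0, 0, 0, 0, 0],
  ],
)

```text
time: 8.73
position: [0.4566, -0.0215, 0.1004]
tcp_rot: [[0.972, 0.236, 0.0], [0.236, -0.972, -0.0], [0.0, 0.0, -1.0]]
force: [0.2, 0.5, -1.5]
grip_width: 0.0415
gripper_force: 30.8
```

Emit:
drive_tool(
  steps=[
    [0, 0, -4, 0, 0, 0],
    [0, 0, -4, 0, 0, 0],
    [0, 0, -4, 0, 0, 0],
    [0, 0, -3, 0, 0, 0],
    [0, 0, -2, 0, 0, 0],
    [0, 0, 0, 0, 0, 0],
    [0, 0, 0, 0, 0, 0],
  ],
)

```text
time: 9.32
position: [0.4564, -0.0215, 0.0831]
tcp_rot: [[0.972, 0.236, -0.0], [0.236, -0.972, 0.0], [-0.0, -0.0, -1.0]]
force: [0.3, -0.2, -0.4]
grip_width: 0.0416
gripper_force: 30.8
```

Emit:
drive_tool(
  steps=[
    [0, 0, -1, 0, 0, 0],
    [0, 0, -1, 0, 0, 0],
    [0, 0, -1, 0, 0, 0],
    [0, 0, 0, 0, 0, 0],
    [0, 0, 0, 0, 0, 0],
  ],
)

```text
time: 9.73
position: [0.4566, -0.0215, 0.0804]
tcp_rot: [[0.972, 0.236, 0.0], [0.236, -0.972, -0.0], [0.0, 0.0, -1.0]]
force: [-0.4, 0.3, 0.4]
grip_width: 0.0415
gripper_force: 31.0
```

Emit:
drive_tool(
  steps=[
    [0, 0, -1, 0, 0, 0],
    [0, 0, -0.5, 0, 0, 0],
    [0, 0, 0, 0, 0, 0],
    [0, 0, 0, 0, 0, 0],
  ],
)

```text
time: 10.07
position: [0.4565, -0.0216, 0.08]
tcp_rot: [[0.972, 0.235, 0.001], [0.235, -0.972, -0.0], [0.001, 0.001, -1.0]]
force: [-4.5, 0.7, 25.3]
grip_width: 0.0417
gripper_force: 32.9
```

It met resistance at the step height. I'll relax, then check whether this is the bore or misalignment by comparing both ring ratios in saved picture w2 and taking a fresh look.

Emit:
drive_tool(
  steps=[
    [0, 0, 1.2, 0, 0, 0],
    [0, 0, 0, 0, 0, 0],
  ],
)

```text
time: 10.23
position: [0.4567, -0.0215, 0.0804]
tcp_rot: [[0.972, 0.236, 0.001], [0.236, -0.972, 0.0], [0.001, 0.0, -1.0]]
force: [-0.9, -0.1, 3.2]
grip_width: 0.042
gripper_force: 31.3
```

Run:
```python
from h import *
s=env.read_state();print(s['time'],s['position'],s['force'],s['grip_width'])
a=cv2.imread('pics/w2.png');b=cv2.imread('pics/w1.png')
w=camera('wrist');sc=camera('scene');w3=w['img'][:,:,::-1];s3=sc['img'][:,:,::-1]
f=lambda i,x,y,r=32:cv2.resize(i[max(0,y-r):y+r,max(0,x-r):x+r],(256,256),interpolation=cv2.INTER_CUBIC)
q=proj(sc,[.457,-.021,.06]).astype(int);p=proj(w,[.457,-.021,.09]).astype(int);print(p,q)
cv2.imwrite('pics/m2.png',np.vstack([np.hstack([f(a,302,240),f(b,538,65),f(a,608,288)]),np.hstack([f(w3,p[0],p[1],64),f(s3,q[0],q[1],40),f(s3,242,312)])]))
```

```text
10.2333 [ 0.4567 -0.0215  0.0804] [-0.9374 -0.1161  3.2379] 0.04195111561554571
[317 347] [311 245]
```

View pics/m2.png

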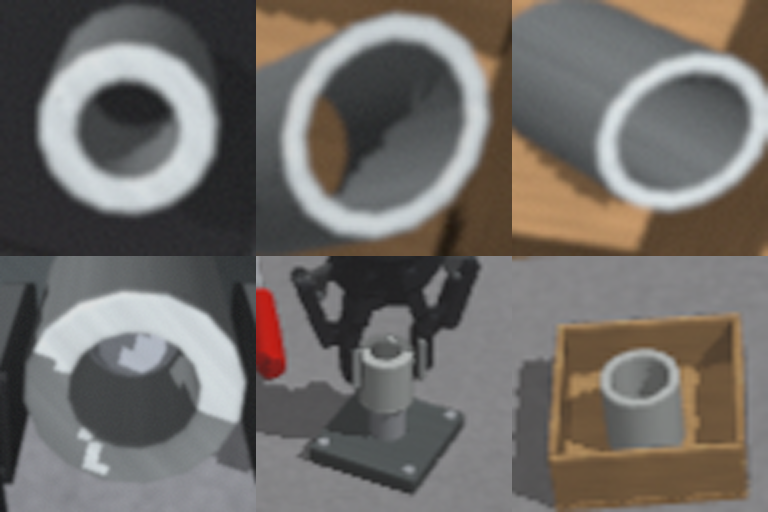

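The tested sleeve has the thick wall (bore/outside about 0.56, so 24 mm). The waiting one is the thin 32 mm one. The tested sleeve sits on the step, so it is bad and goes to the flat tray.

Emit:
drive_tool(
  steps=[
    [0, 0, 8, 0, 0, 0],
    [0, 0, 17, 0, 0, 0],
    [0, 0, 25, 0, 0, 0],
    [0, 0, 20, 0, 0, 0],
    [0, -15, 0, 0, 0, 0],
    [0, -28, 0, 0, 0, 0],
    [0, -35, 0, 0, 0, 0],
    [0, -35, 0, 0, 0, 0],
    [-2, -35, 0, 0, 0, 0],
    [-4, -35, 0, 0, 0, 0],
    [-5, -35, 0, 0, 0, 0],
    [-5, -35, 0, 0, 0, 0],
  ],
)

```text
time: 11.33
position: [0.4399, -0.2761, 0.1501]
tcp_rot: [[0.972, 0.236, -0.0], [0.236, -0.972, 0.0], [-0.0, -0.0, -1.0]]
force: [1.0, 0.5, -0.8]
grip_width: 0.0413
gripper_force: 31.3
```

Emit:
drive_tool(
  steps=[
    [0, -25, 0, 0, 0, 0],
    [0, -15, 0, 0, 0, 0],
    [0, 0, -15, 0, 0, 0],
    [0, 0, -25, 0, 0, 0],
    [0, 0, -25, 0, 0, 0],
    [0, 0, -20, 0, 0, 0],
    [0, 0, -10, 0, 0, 0],
    [0, 0, -6, 0, 0, 0],
    [0, 0, 0, 0, 0, 0],
    [0, 0, 0, 0, 0, 0],
    [0, 0, 0, 0, 0, 0],
  ],
)

```text
time: 12.25
position: [0.4412, -0.3148, 0.0501]
tcp_rot: [[0.972, 0.236, 0.001], [0.236, -0.972, -0.001], [0.001, 0.001, -1.0]]
force: [0.4, -0.5, -0.9]
grip_width: 0.042
gripper_force: 31.3
```

Run:
```python
from h import *
s=env.read_state();print(s['time'],s['position'],s['force'],s['grip_width'])
w=camera('wrist');sc=camera('scene')
for c in(w,sc):
    for l in('sleeve_1','flat_tray'):print(l,[(round(r['conf'],2),np.array(r['position'])) for r in nets.mark_of(c,l)])
a=cv2.resize(w['img'],(400,300));q=proj(sc,[.437,-.315,.04]).astype(int);b=cv2.resize(sc['img'][q[1]-60:q[1]+60,q[0]-80:q[0]+80],(400,300))
cv2.imwrite('pics/m3.png',np.hstack([a,b])[:,:,::-1])
```

```text
12.25 [ 0.4412 -0.3148  0.0501] [ 0.4143 -0.5491 -0.9461] 0.04199525530826153
sleeve_1 [(0.85, array([ 0.442 , -0.3167,  0.0137]))]
flat_tray []
sleeve_1 [(0.86, array([ 0.4407, -0.319 ,  0.0119])), (0.85, array([ 0.6603, -0.1711,  0.0035])), (0.25, array([ 0.4362, -0.3157,  0.0019]))]
flat_tray [(0.85, array([ 0.4341, -0.3158,  0.0026]))]
```

View pics/m3.png

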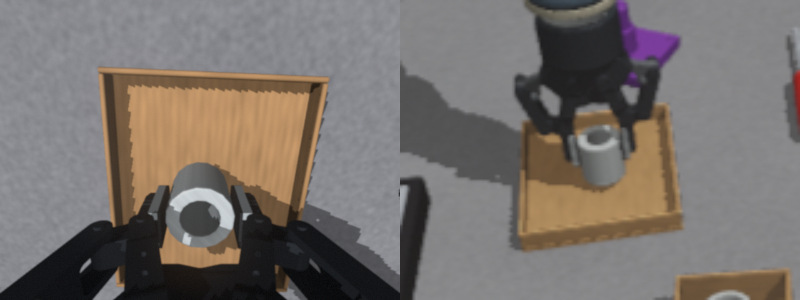

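The sleeve is upright in the middle of the flat tray, about 10 mm above the floor. Lowering gently until contact.

Emit:
drive_tool(
  steps=[
    [0, 0, -4, 0, 0, 0],
    [0, 0, -3, 0, 0, 0],
    [0, 0, -1.5, 0, 0, 0],
    [0, 0, -1, 0, 0, 0],
    [0, 0, -0.6, 0, 0, 0],
    [0, 0, 0, 0, 0, 0],
    [0, 0, 0, 0, 0, 0],
  ],
)

```text
time: 13.13
position: [0.4403, -0.3144, 0.0394]
tcp_rot: [[0.972, 0.236, -0.0], [0.236, -0.972, -0.0], [-0.0, -0.0, -1.0]]
force: [-3.2, 1.8, 9.7]
grip_width: 0.0418
gripper_force: 32.2
```

On the floor. Releasing, then withdrawing straight up.

Emit:
drive_tool(
  steps=[
    [0, 0, 0.4, 0, 0, 0],
    [0, 0, 0, 0, 0, 0],
    [0, 0, 0, 0, 0, 0],
    [0, 0, 0, 0, 0, 0],
    [0, 0, 0, 0, 0, 0],
    [0, 0, 0, 0, 0, 0],
    [0, 0, 0, 0, 0, 0],
    [0, 0, 0, 0, 0, 0],
  ],
  fingers=0.2,
)

```text
time: 13.8
position: [0.4405, -0.3145, 0.0392]
tcp_rot: [[0.972, 0.236, -0.0], [0.236, -0.972, 0.0], [-0.0, -0.0, -1.0]]
force: [0.2, -0.1, -0.7]
grip_width: 0.0684
gripper_force: 0.0
```

Emit:
drive_tool(
  steps=[
    [0, 0, 10, 0, 0, 0],
    [0, 0, 20, 0, 0, 0],
    [0, 0, 30, 0, 0, 0],
    [0, 0, 35, 0, 0, 0],
    [0, 0, 35, 0, 0, 0],
    [0, 0, 30, 0, 0, 0],
    [0, 0, 0, 0, 0, 0],
    [0, 0, 0, 0, 0, 0],
  ],
)

```text
time: 14.47
position: [0.4412, -0.315, 0.2018]
tcp_rot: [[0.972, 0.235, 0.004], [0.235, -0.972, -0.002], [0.003, 0.003, -1.0]]
force: [-0.1, 0.1, -0.2]
grip_width: 0.0681
gripper_force: 0.0
```

Run:
```python
from h import *
s=env.read_state();print(s['time'],s['position'],s['force'],s['grip_width'])
w=camera('wrist');sc=camera('scene')
for c in(w,sc):
    for l in('sleeve_1',):print(l,[(round(r['conf'],2),np.array(r['position'])) for r in nets.mark_of(c,l)])
a=cv2.resize(w['img'],(400,300));b=cv2.resize(sc['img'][200:350,130:330],(400,300))
cv2.imwrite('pics/m4.png',np.hstack([a,b])[:,:,::-1])
```

```text
14.4667 [ 0.4412 -0.315   0.2018] [-0.0999  0.1093 -0.2201] 0.06812038448045668
sleeve_1 []
sleeve_1 [(0.76, array([ 0.4365, -0.3166,  0.0018])), (0.7, array([0.6518, 0.0078, 0.0014])), (0.65, array([ 0.6602, -0.1696,  0.0029]))]
```

View pics/m4.png

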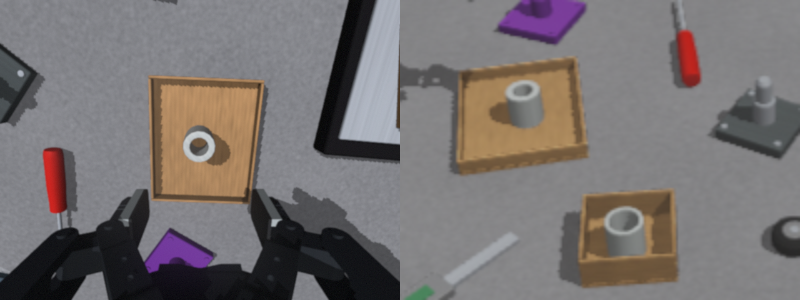

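The sleeve stands upright in the flat tray, released, and the other sleeve is still in its box.

```bash
python3 -c "
from h import *
print(job.finish_job())"
```

```text
the job is handed in; nothing more can be done
None
```

The sleeve from the black tray stopped at the gauge's step, so it is bad (24 mm bore). It now stands upright and released in the flat tray, and I handed the job in; no verdict was returned.

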